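# Make up a tray of four good plug adapters

### The job

Make up the blue tray to exactly four good plug adapters, taking them from the black mat: one lying flat in each lane, straight along it, with its steel plug towards the tray's yellow edge. One adapter on the mat has a snapped-off, short plug: put that one in the red reject bin. Leave the spare good adapter on the mat and do not disturb the other things on the bench.

Things in the scene. Friction and masses are not known exactly. Their poses are not given: they have to be found in the camera images.
- tray: shallow blue tray, fixed, 94 (x) x 212 (y), floor 3 thick, four lanes side by side along y; walls and ribs 4 thick, tops 8 above the bench. Its +x end wall is yellow. Origin: underside centre, x points across the yellow edge, z up
- lane0 (a point): centre of the floor of tray lane 0 (lanes run along x; inside 86 long, 48 wide, 52 pitch), axes as the tray
- lane1 (a point): centre of the floor of tray lane 1 (lanes run along x; inside 86 long, 48 wide, 52 pitch), axes as the tray
- lane2 (a point): centre of the floor of tray lane 2 (lanes run along x; inside 86 long, 48 wide, 52 pitch), axes as the tray
- lane3 (a point): centre of the floor of tray lane 3 (lanes run along x; inside 86 long, 48 wide, 52 pitch), axes as the tray
- mat: black rubber mat on the bench, fixed, 180 (x) x 340 (y) x 3 thick; origin at its underside centre; six things lie on it
- good0: white plug adapter: body 40 x 24 x 22 (x, y, z), steel plug 12 wide, 5 thick at mid height, standing out of the +x end; origin at the centre of the body's underside, x points along the plug, z up; 20 to 45 g. Good one: plug 19 long. Starts in one of the tray's lanes.
- good0_tip (a point): centre of the end face of good0's plug, 39 ahead of its origin, 11 above its underside
- good1: white plug adapter: body 40 x 24 x 22 (x, y, z), steel plug 12 wide, 5 thick at mid height, standing out of the +x end; origin at the centre of the body's underside, x points along the plug, z up; 20 to 45 g. Good one: plug 19 long. Starts on the mat.
- good1_tip (a point): centre of the end face of good1's plug, 39 ahead of its origin, 11 above its underside
- good2: white plug adapter: body 40 x 24 x 22 (x, y, z), steel plug 12 wide, 5 thick at mid height, standing out of the +x end; origin at the centre of the body's underside, x points along the plug, z up; 20 to 45 g. Good one: plug 19 long. Starts on the mat.
- good2_tip (a point): centre of the end face of good2's plug, 39 ahead of its origin, 11 above its underside
- good3: white plug adapter: body 40 x 24 x 22 (x, y, z), steel plug 12 wide, 5 thick at mid height, standing out of the +x end; origin at the centre of the body's underside, x points along the plug, z up; 20 to 45 g. Good one: plug 19 long. Starts on the mat.
- good3_tip (a point): centre of the end face of good3's plug, 39 ahead of its origin, 11 above its underside
- good4: white plug adapter: body 40 x 24 x 22 (x, y, z), steel plug 12 wide, 5 thick at mid height, standing out of the +x end; origin at the centre of the body's underside, x points along the plug, z up; 20 to 45 g. Good one: plug 19 long. Starts on the mat.
- good4_tip (a point): centre of the end face of good4's plug, 39 ahead of its origin, 11 above its underside
- short: white plug adapter with a snapped-off plug: body 40 x 24 x 22 (x, y, z), steel plug 12 wide, 5 thick at mid height, standing out of the +x end; origin at the centre of the body's underside, x points along the plug, z up; 20 to 45 g. Its plug is only 6 long. Starts on the mat.
- reject_bin: red open bin, fixed, 130 x 130 x 50 high, walls 4; origin at its underside centre, z up. A like grey bin with blue caps stands on the other side of the mat
- ferrite: grey clip-on ferrite block 32 x 22 x 20 lying on the mat among the adapters; origin underside centre. A bystander
- screwdriver: screwdriver lying on the bench; origin under its middle. A bystander
- tape: yellow tape roll lying flat, 68 across, 22 high; origin underside centre. A bystander
- flux_jar: small amber jar 40 across, 60 high; origin underside centre. A bystander
- marker: blue and black pen, 120 x 12 x 12, lying; origin underside centre. A bystander
There are look-alikes about, which are no part of the job. Leave any purple look-alike of the reject_bin alone. Leave any brown look-alike of the good3 alone.

How it is judged (in metres and radians):
At the end, for the whole second after the job is handed in: A good adapter flat on the floor of each lane (4 mm, 0.15 rad), within 16 mm of its centre line and 0.3 rad of its direction, plug tip in the yellow half; the fifth good one flat on the mat; the short one inside the red bin, under 40 mm up; all adapters at rest (((y of good0 in the frame of lane0 between -0.016 and 0.016 m and x of good0_tip in the frame of lane0 between 0.01 and 0.047 m and z of good0 in the frame of lane0 between -0.004 and 0.004 m and angle between the x axis of good0 and the x axis of tray, either way round below 0.3 rad and angle between good0's own z axis and vertical below 0.15 rad) or (y of good1 in the frame of lane0 between -0.016 and 0.016 m and x of good1_tip in the frame of lane0 between 0.01 and 0.047 m and z of good1 in the frame of lane0 between -0.004 and 0.004 m and angle between the x axis of good1 and the x axis of tray, either way round below 0.3 rad and angle between good1's own z axis and vertical below 0.15 rad) or (y of good2 in the frame of lane0 between -0.016 and 0.016 m and x of good2_tip in the frame of lane0 between 0.01 and 0.047 m and z of good2 in the frame of lane0 between -0.004 and 0.004 m and angle between the x axis of good2 and the x axis of tray, either way round below 0.3 rad and angle between good2's own z axis and vertical below 0.15 rad) or (y of good3 in the frame of lane0 between -0.016 and 0.016 m and x of good3_tip in the frame of lane0 between 0.01 and 0.047 m and z of good3 in the frame of lane0 between -0.004 and 0.004 m and angle between the x axis of good3 and the x axis of tray, either way round below 0.3 rad and angle between good3's own z axis and vertical below 0.15 rad) or (y of good4 in the frame of lane0 between -0.016 and 0.016 m and x of good4_tip in the frame of lane0 between 0.01 and 0.047 m and z of good4 in the frame of lane0 between -0.004 and 0.004 m and angle between the x axis of good4 and the x axis of tray, either way round below 0.3 rad and angle between good4's own z axis and vertical below 0.15 rad)) and ((y of good0 in the frame of lane1 between -0.016 and 0.016 m and x of good0_tip in the frame of lane1 between 0.01 and 0.047 m and z of good0 in the frame of lane1 between -0.004 and 0.004 m and angle between the x axis of good0 and the x axis of tray, either way round below 0.3 rad and angle between good0's own z axis and vertical below 0.15 rad) or (y of good1 in the frame of lane1 between -0.016 and 0.016 m and x of good1_tip in the frame of lane1 between 0.01 and 0.047 m and z of good1 in the frame of lane1 between -0.004 and 0.004 m and angle between the x axis of good1 and the x axis of tray, either way round below 0.3 rad and angle between good1's own z axis and vertical below 0.15 rad) or (y of good2 in the frame of lane1 between -0.016 and 0.016 m and x of good2_tip in the frame of lane1 between 0.01 and 0.047 m and z of good2 in the frame of lane1 between -0.004 and 0.004 m and angle between the x axis of good2 and the x axis of tray, either way round below 0.3 rad and angle between good2's own z axis and vertical below 0.15 rad) or (y of good3 in the frame of lane1 between -0.016 and 0.016 m and x of good3_tip in the frame of lane1 between 0.01 and 0.047 m and z of good3 in the frame of lane1 between -0.004 and 0.004 m and angle between the x axis of good3 and the x axis of tray, either way round below 0.3 rad and angle between good3's own z axis and vertical below 0.15 rad) or (y of good4 in the frame of lane1 between -0.016 and 0.016 m and x of good4_tip in the frame of lane1 between 0.01 and 0.047 m and z of good4 in the frame of lane1 between -0.004 and 0.004 m and angle between the x axis of good4 and the x axis of tray, either way round below 0.3 rad and angle between good4's own z axis and vertical below 0.15 rad)) and ((y of good0 in the frame of lane2 between -0.016 and 0.016 m and x of good0_tip in the frame of lane2 between 0.01 and 0.047 m and z of good0 in the frame of lane2 between -0.004 and 0.004 m and angle between the x axis of good0 and the x axis of tray, either way round below 0.3 rad and angle between good0's own z axis and vertical below 0.15 rad) or (y of good1 in the frame of lane2 between -0.016 and 0.016 m and x of good1_tip in the frame of lane2 between 0.01 and 0.047 m and z of good1 in the frame of lane2 between -0.004 and 0.004 m and angle between the x axis of good1 and the x axis of tray, either way round below 0.3 rad and angle between good1's own z axis and vertical below 0.15 rad) or (y of good2 in the frame of lane2 between -0.016 and 0.016 m and x of good2_tip in the frame of lane2 between 0.01 and 0.047 m and z of good2 in the frame of lane2 between -0.004 and 0.004 m and angle between the x axis of good2 and the x axis of tray, either way round below 0.3 rad and angle between good2's own z axis and vertical below 0.15 rad) or (y of good3 in the frame of lane2 between -0.016 and 0.016 m and x of good3_tip in the frame of lane2 between 0.01 and 0.047 m and z of good3 in the frame of lane2 between -0.004 and 0.004 m and angle between the x axis of good3 and the x axis of tray, either way round below 0.3 rad and angle between good3's own z axis and vertical below 0.15 rad) or (y of good4 in the frame of lane2 between -0.016 and 0.016 m and x of good4_tip in the frame of lane2 between 0.01 and 0.047 m and z of good4 in the frame of lane2 between -0.004 and 0.004 m and angle between the x axis of good4 and the x axis of tray, either way round below 0.3 rad and angle between good4's own z axis and vertical below 0.15 rad)) and ((y of good0 in the frame of lane3 between -0.016 and 0.016 m and x of good0_tip in the frame of lane3 between 0.01 and 0.047 m and z of good0 in the frame of lane3 between -0.004 and 0.004 m and angle between the x axis of good0 and the x axis of tray, either way round below 0.3 rad and angle between good0's own z axis and vertical below 0.15 rad) or (y of good1 in the frame of lane3 between -0.016 and 0.016 m and x of good1_tip in the frame of lane3 between 0.01 and 0.047 m and z of good1 in the frame of lane3 between -0.004 and 0.004 m and angle between the x axis of good1 and the x axis of tray, either way round below 0.3 rad and angle between good1's own z axis and vertical below 0.15 rad) or (y of good2 in the frame of lane3 between -0.016 and 0.016 m and x of good2_tip in the frame of lane3 between 0.01 and 0.047 m and z of good2 in the frame of lane3 between -0.004 and 0.004 m and angle between the x axis of good2 and the x axis of tray, either way round below 0.3 rad and angle between good2's own z axis and vertical below 0.15 rad) or (y of good3 in the frame of lane3 between -0.016 and 0.016 m and x of good3_tip in the frame of lane3 between 0.01 and 0.047 m and z of good3 in the frame of lane3 between -0.004 and 0.004 m and angle between the x axis of good3 and the x axis of tray, either way round below 0.3 rad and angle between good3's own z axis and vertical below 0.15 rad) or (y of good4 in the frame of lane3 between -0.016 and 0.016 m and x of good4_tip in the frame of lane3 between 0.01 and 0.047 m and z of good4 in the frame of lane3 between -0.004 and 0.004 m and angle between the x axis of good4 and the x axis of tray, either way round below 0.3 rad and angle between good4's own z axis and vertical below 0.15 rad)) and ((x of good0 in the frame of mat between -0.09 and 0.09 m and y of good0 in the frame of mat between -0.17 and 0.17 m and z of good0 in the frame of mat between -0.002 and 0.008 m) or (x of good1 in the frame of mat between -0.09 and 0.09 m and y of good1 in the frame of mat between -0.17 and 0.17 m and z of good1 in the frame of mat between -0.002 and 0.008 m) or (x of good2 in the frame of mat between -0.09 and 0.09 m and y of good2 in the frame of mat between -0.17 and 0.17 m and z of good2 in the frame of mat between -0.002 and 0.008 m) or (x of good3 in the frame of mat between -0.09 and 0.09 m and y of good3 in the frame of mat between -0.17 and 0.17 m and z of good3 in the frame of mat between -0.002 and 0.008 m) or (x of good4 in the frame of mat between -0.09 and 0.09 m and y of good4 in the frame of mat between -0.17 and 0.17 m and z of good4 in the frame of mat between -0.002 and 0.008 m)) and x of short in the frame of reject_bin between -0.06 and 0.06 m and y of short in the frame of reject_bin between -0.06 and 0.06 m and z of short in the frame of reject_bin below 0.04 m and linear speed of each of good0, good1, good2, good3, good4, short below 0.02 m/s); the robot touches nothing.
It fails at once if the ferrite, screwdriver, tape, jar or pen was shifted by more than 3 cm (distance of any of ferrite, screwdriver, tape, flux_jar, marker from where it was at the start of the episode above 0.03 m).
It also fails if it takes over 70 s, if anything falls off the work surface, if the arm or the gripper's body presses on something with over 40 N, if the wrist force passes 120 N, or if a joint passes its speed limit or range.

### The arm

A 6-joint arm with a two-finger parallel gripper is mounted at the origin on the work surface. World frame = base frame: x ahead of the robot, y to its left, z up, the work surface at z = 0. Lengths are in mm, angles in rad, forces in N, time in s.
With the tool pointing down it reaches from about 350 to 875 mm from the base axis. Payload 4.2 kg.
Tool frame: the origin (TCP) lies at the very end of the fingers, on their centre line; the grasp point (between the pads) lies 19 mm behind it; z points along the fingers, y is the line along which they close (so a half turn about z gives the same grasp; the last joint's range is limited). The gripper opens to 85 mm and grips with 20 to 120 N. Pads are 22 mm wide; open, the fingers measure 114 mm over their backs; the gripper's body (76 mm by 85 mm) begins 54 mm behind the grasp point. The pads swing forward as they close: fully open they stand 13 mm farther back than shut.
Start: joints at [1.383, 0.385, 0.008, 0, -1.194, -0.259], TCP at [270.018, 563.64, 231.312] pointing down, gripper open.
Joint ranges: [-3.14, 3.14], [-1.21, 2.06], [-1.07, 1.41], [-3.16, 2.05], [-2.99, -0.16], [-3.1, 3.1]. Speed limits (rad/s): [2.79, 2.79, 3.14, 3.14, 3.14, 3.14].

### API

Orientations are given as a unit quaternion [x, y, z, w].
In Python, from bench import read_state, get_image, get_calibration, job_done gives the robot as it stands.
- The arm moves only by the shell command python3 -m creep 'ROWS'. ROWS is a JSON object of lists of equal length, an entry for each row: "translation": the shift along the world's x, y, z in cm, a list of three; "delta_rot": the turn, a rotation vector about the world's x, y, z in degrees, a list of three; "hand": the finger opening in cm, from 0 to 8.54. A call has 1 to 8 rows; each row is the pose to reach, as a shift and turn from the pose commanded when the call began; what a row does not reach only later rows make up. A row lasts 1/8 s, in which the tool goes at most 62.5 mm and 10.7 degrees, less where a joint would pass 70% of its speed; a pose out of reach is approached as far as the arm can. A call with a gripper value outside its range is refused whole. The fingers move at their own pace and stop on an object; the grip force is fixed at half the most. Time passes only in rows, so rows that repeat a pose let the fingers close. It gives the time, the measured TCP pose, the force, the opening and the grip force at its end, in the units of the state.
- read_state(): the state, without advancing time (a new reading comes with each control period).
- get_image(name): name is "side" or "top" or "wrist"; returns (picture, depth): 400x640x3 uint8, red, green, blue; 400x640 float32, mm along the optical axis (not along the pixel's ray), 0 where there is no reading.
- get_calibration(name): a dict with "intrinsics" (3x3 intrinsics, pixels), "dist" ([k1, k2, p1, p2, k3] as OpenCV has them; the pictures are not rectified), "xyz" and "attitude" of the camera in the world. Camera axes: x right, y down, z forward; pixel columns grow to the right and rows downward; lengths in mm; the calibration is good to about 2 mm. A picture is of the moment at which its call begins: read the wrist's pose just before it. get_calibration takes no time and is no camera call; for the wrist camera it gives the pose at the moment of the call.
- job_done(): hands the job in; it is judged then, once.
The state is a dict: "clock": time; "joints": joint angles; "joint_vel": joint speeds; "joint_efforts": joint torques, N m; "position": TCP position; "ee_rot": TCP orientation; "contact_force": force on the tool from outside, world axes, zero at the start; "wrist_torque": the same for the moment, N m; "gripper_width": finger opening in mm; "grasp_force": force on a finger pad.
Only numpy, scipy, OpenCV 4.12 (cv2) and the standard library are available. Lean on these libraries where they do the work, as an engineer would, in place of code of your own. Each camera call takes 0.05 s, during which the arm holds its last target. There are 200 camera calls.

## Working session

There is one attempt and no reset: what is moved stays moved. The work goes in short steps, Python scripts to look and compute and a shell command to move; the robot and the scene stay as the last step left them, time stands still between calls to the robot, and variables do not carry over. Pictures are saved under pics/ and viewed, at most 10 in all, crops included, and the job is handed in when it is done.

```bash
mkdir -p pics; ls
python3 - <<'E'
from bench import *
import cv2,numpy as np
s=read_state();print({k:np.round(v,3).tolist() for k,v in s.items()})
for n in("top","side"):
    im,d=get_image(n);np.savez(f'{n}.npz',im=im,d=d);cv2.imwrite(f'pics/{n}0.png',im[:,:,::-1])
    print(n,get_calibration(n))
E
```

```text
pics
{'clock': 0.0, 'joints': [1.383, 0.386, 0.007, -0.0, -1.194, -0.259], 'joint_vel': [0.0, -0.001, -0.0, -0.002, 0.0, 0.001], 'joint_efforts': [0.0, -39.229, 18.84, 4.186, -0.005, -0.0], 'position': [269.779, 563.12, 230.201], 'ee_rot': [0.975, -0.222, -0.0, 0.001], 'contact_force': [-0.223, -0.005, -0.737], 'wrist_torque': [-0.04, 0.026, 0.012], 'grasp_force': 0.0, 'gripper_width': 85.355}
top {'intrinsics': array([[414.68257578,   0.        , 320.81671407],
       [  0.        , 414.68257578, 197.00216353],
       [  0.        ,   0.        ,   1.        ]]), 'dist': array([-0.06674079,  0.        ,  0.        ,  0.        ,  0.        ]), 'xyz': array([ 353.80228652,    3.00773401, 1025.06372185]), 'attitude': array([-0.70302567,  0.70448916, -0.07391033,  0.0631442 ])}
side {'intrinsics': array([[446.91221646,   0.        , 317.71079159],
       [  0.        , 446.91221646, 189.37179158],
       [  0.        ,   0.        ,   1.        ]]), 'dist': array([-0.09443315,  0.        ,  0.        ,  0.        ,  0.        ]), 'xyz': array([  49.00372841, -647.55360357,  858.46951224]), 'attitude': array([ 0.87506938, -0.30093172,  0.12273076, -0.35865143])}
```

View pics/top0.png

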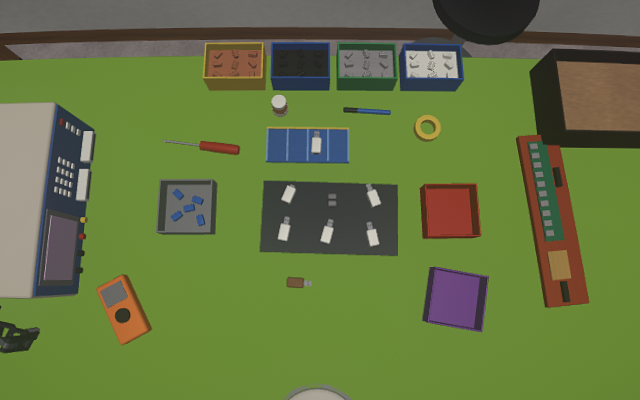

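```bash
cat > h.py <<'E'
from bench import *
import cv2,numpy as np
from scipy.spatial.transform import Rotation as R
def rays(c,uv):
    n=cv2.undistortPoints(np.asarray(uv,float).reshape(-1,1,2),c['intrinsics'],c['dist'])[:,0]
    return R.from_quat(c['attitude']).apply(np.c_[n,np.ones(len(n))])
def plane(c,uv,z):
    d=rays(c,uv);return c['xyz']+d*((z-c['xyz'][2])/d[:,2])[:,None]
def cloud(c,d):
    v,u=np.mgrid[:400,:640];r=rays(c,np.c_[u.ravel(),v.ravel()])
    return (c['xyz']+r*d.reshape(-1,1)).reshape(400,640,3)
def blobs(c,im,z,lo=60,hi=3000,roi=(190,35,460,260)):
    """white bodies: mask -> min-area rect of the corners cast onto z"""
    hsv=cv2.cvtColor(im,cv2.COLOR_RGB2HSV)
    m=((hsv[...,1]<60)&(hsv[...,2]>150)).astype(np.uint8)
    x0,y0,x1,y1=roi;k=np.zeros_like(m);k[y0:y1,x0:x1]=1;m*=k
    out=[]
    for q in cv2.findContours(m,cv2.RETR_EXTERNAL,cv2.CHAIN_APPROX_NONE)[0]:
        if len(q)<8:continue
        p=plane(c,q[:,0],z)[:,:2].astype(np.float32)
        out.append((q[:,0].mean(0),cv2.minAreaRect(p)))
    return out
E
python3 - <<'E'
from h import *
f=np.load('top.npz');im,d=f['im'],f['d'];c=get_calibration('top')
P=cloud(c,d)
for uv,r in blobs(c,im,25,roi=(255,120,405,260)):
    u,v=uv.astype(int);print(uv.round(1),np.round(r[0],1),np.round(r[1],1),round(r[2],1),'topz',P[v,u].round(1))
for n,uv in dict(matTL=(263,182),matTR=(397,185),matBL=(261,251),matBR=(397,255),bench=(230,250)).items():
    print(n,plane(c,[uv],3)[0].round(0),P[uv[1],uv[0]].round(1))
hsv=cv2.cvtColor(im,cv2.COLOR_RGB2HSV);H=hsv[...,0].astype(int)
def rect(name,m,z,roi):
    x0,y0,x1,y1=roi;k=np.zeros(m.shape,np.uint8);k[y0:y1,x0:x1]=m[y0:y1,x0:x1]
    q=max(cv2.findContours(k,0,2)[0],key=cv2.contourArea)
    print(name,cv2.minAreaRect(plane(c,q[:,0],z)[:,:2].astype(np.float32)))
rect('tray',((H>98)&(H<125)&(hsv[...,1]>120)),8,(255,120,360,170))
rect('yellow',((H>15)&(H<33)&(hsv[...,1]>90)),8,(255,120,360,140))
rect('red',((H<8)|(H>172))&(hsv[...,1]>120),50,(410,175,490,245))
a=cv2.resize(im[120:260,255:405],(800,747),interpolation=cv2.INTER_CUBIC)
cv2.imwrite('pics/crop.png',cv2.resize(im[120:260,255:405],(640,597),interpolation=cv2.INTER_CUBIC)[:,:,::-1])
E
```

```text
[372.4 237. ] [ 452. -137.] [38.5 22. ] 12.5 topz [ 453.9 -136.    27.1]
[326.5 234. ] [459.5 -26. ] [21.9 38.3] 73.7 topz [461.8 -24.9  23.6]
[283.4 231.5] [465.8  78.1] [22.4 38.8] 76.8 topz [466.3  78.9  28.3]
[373.5 197.5] [ 549.3 -142.5] [37.8 21.9] 20.2 topz [ 550.6 -141.5   24. ]
[288.1 193.7] [559.   67.6] [22.2 38.2] 64.6 topz [560.1  68.   26.8]
[315.9 144.2] [686.8  -1. ] [37.  20.3] 0.1 topz [686.    1.6  27.3]
matTL [593. 133.   3.] [593.3 133.    3.8]
matTR [ 586. -207.    3.] [ 585. -206.    6.]
matBL [420. 134.   3.] [420.1 134.3   1.4]
matBR [ 409. -200.    3.] [ 409.2 -199.7    4. ]
bench [422. 210.   3.] [422.7 211.1  -1.1]
tray ((688.6008911132812, 21.282020568847656), (203.63418579101562, 86.76107788085938), 89.18557739257812)
yellow ((735.9115600585938, 20.85688018798828), (5.495331764221191, 209.80340576171875), 0.07570948451757431)
red ((513.13134765625, -327.2075500488281), (129.0406036376953, 126.29052734375), 0.0720147043466568)
```

View pics/crop.png

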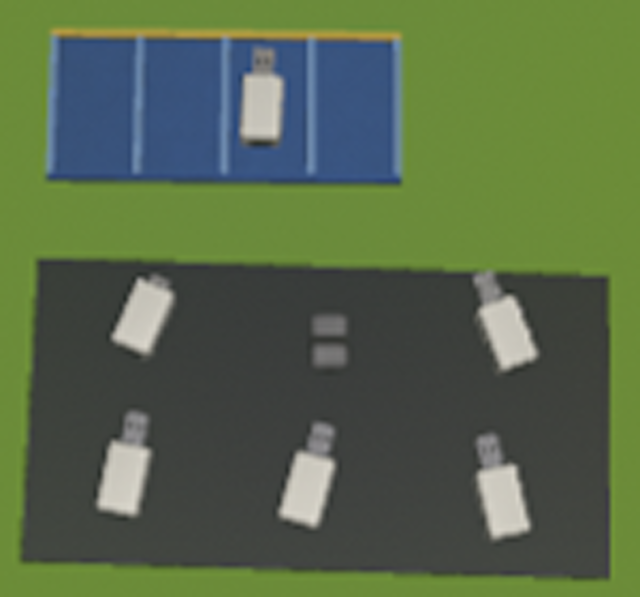

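Top view: the mat's six things are the adapters at px (288,193), (283,231), (326,234), (372,237), (373,197) and the grey ferrite at (332,200). In the crop, only the one at (288,193), upper left, has a stub plug, so it is the short one. The other four have full plugs, and the brown look-alike at (297,283) is off the mat. good0 sits in the third lane from the left. I'll start with the short one at (559, 67.6), heading -25.4°, which matches the tool's present heading.

```bash
python3 -m creep '{"translation":[[28.9,-49.6,-12],[28.9,-49.6,-12],[28.9,-49.6,-12],[28.9,-49.6,-12],[28.9,-49.6,-12],[28.9,-49.6,-12],[28.9,-49.6,-12],[28.9,-49.6,-12]],"delta_rot":[[0,0,0],[0,0,0],[0,0,0],[0,0,0],[0,0,0],[0,0,0],[0,0,0],[0,0,0]],"hand":[5,5,5,5,5,5,5,5]}'
```

```text
clock: 1.1
position: [517.0, 139.0, 128.5]
ee_rot: [0.975, -0.221, -0.0, 0.0]
contact_force: [0.4, 1.4, -0.3]
gripper_width: 49.9
grasp_force: 0.0
```

```bash
python3 -m creep '{"translation":[[4.2,-7.3,-1.8],[4.2,-7.3,-1.8],[4.2,-7.3,-1.8],[4.2,-7.3,-1.8]],"delta_rot":[[0,0,0],[0,0,0],[0,0,0],[0,0,0]],"hand":[5,5,5,5]}'
python3 - <<'E'
from h import *
s=read_state();print(s['position'],s['ee_rot'])
im,d=get_image('wrist');c=get_calibration('wrist');cv2.imwrite('pics/w1.png',im[:,:,::-1])
for uv,r in blobs(c,im,25,roi=(0,0,640,400)):
  if max(r[1])>15: print(uv.round(),r)
E
```

```text
clock: 1.6
position: [558.1, 68.1, 110.9]
ee_rot: [0.975, -0.221, -0.0, 0.0]
contact_force: [-0.4, 0.3, -0.6]
gripper_width: 50.1
grasp_force: 0.0
[558.10212219  68.09010737 110.90998381] [ 9.75174228e-01 -2.21438914e-01 -1.70061258e-04  6.09761619e-05]
[ 89. 323.] ((551.5089721679688, 298.89251708984375), (19.452058792114258, 8.967655181884766), 1.1092313528060913)
[106. 317.] ((548.778564453125, 281.5351257324219), (1.8961316347122192, 15.73336410522461), 89.94548797607422)
[ 69. 300.] ((574.027099609375, 299.4023132324219), (37.789161682128906, 23.38753890991211), 88.36373901367188)
[357. 293.] ((477.0376892089844, 76.85061645507812), (24.002111434936523, 62.4762077331543), 78.66020965576172)
[476. 251.] ((471.0995788574219, -26.002477645874023), (25.86946678161621, 62.21653747558594), 77.70124053955078)
[611. 206.] ((464.0464782714844, -130.43173217773438), (63.7148551940918, 27.561504364013672), 11.916006088256836)
[323. 201.] ((562.7022705078125, 67.50407409667969), (24.132328033447266, 47.10457229614258), 66.9540786743164)
[465. 172.] ((537.5968017578125, -37.15948486328125), (8.584412574768066, 15.48624324798584), 3.0638482570648193)
[458. 152.] ((554.2006225585938, -36.952213287353516), (9.971516609191895, 16.57741355895996), 2.419668197631836)
[595.  83.] ((559.722412109375, -135.4042205810547), (61.30112838745117, 25.441896438598633), 20.229114532470703)
[320.  52.] ((657.1541748046875, 24.268407821655273), (17.81392478942871, 1.8679900169372559), 0.4107149541378021)
[338.  13.] ((673.7559204101562, 2.2574901580810547), (24.556888580322266, 21.511751174926758), 87.74655151367188)
```

View pics/w1.png

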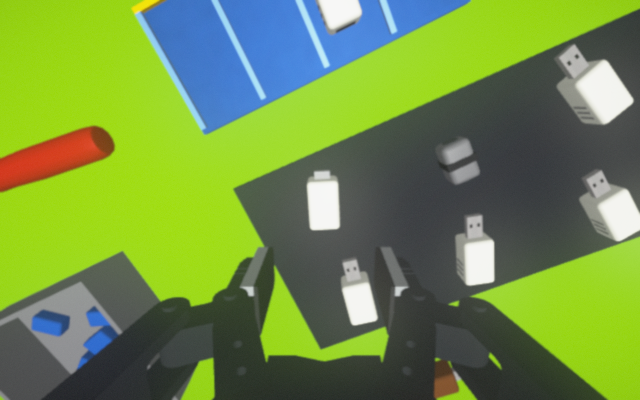

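The wrist view at px (323,201) confirms it: 47 mm overall against 62 mm for the others, at the same place. Now grasping it.

```bash
python3 -m creep '{"translation":[[0.1,0,-5],[0.1,0,-9],[0.1,0,-10.2],[0.1,0,-10.2],[0.1,0,-10.2],[0.1,0,-10.2],[0.1,0,-10.2],[0.1,0,-10.2]],"delta_rot":[[0,0,0],[0,0,0],[0,0,0],[0,0,0],[0,0,0],[0,0,0],[0,0,0],[0,0,0]],"hand":[5,5,5,5,1.5,1.5,1.5,1.5]}'
```

```text
clock: 2.65
position: [560.8, 68.4, 11.1]
ee_rot: [0.975, -0.221, 0.002, -0.001]
contact_force: [-1.7, 1.5, 7.7]
gripper_width: 22.6
grasp_force: 59.8
```

```bash
python3 -m creep '{"translation":[[0,0,5],[0,0,10],[-4.7,-39.5,10],[-4.7,-39.5,10],[-4.7,-39.5,10],[-4.7,-39.5,10],[-4.7,-39.5,10],[-4.7,-39.5,10]],"delta_rot":[[0,0,0],[0,0,0],[0,0,0],[0,0,0],[0,0,0],[0,0,0],[0,0,0],[0,0,0]],"hand":[1.5,1.5,1.5,1.5,1.5,1.5,1.5,1.5]}'
```

```text
clock: 3.65
position: [514.7, -306.6, 109.7]
ee_rot: [0.975, -0.222, 0.001, -0.0]
contact_force: [1.9, 0.5, 0.5]
gripper_width: 22.7
grasp_force: 59.0
```

```bash
python3 -m creep '{"translation":[[0,-2,0],[0,-2,-4],[0,-2,-7.8],[0,-2,-7.8],[0,-2,-7.8],[0,-2,-7.8],[0,-2,-3],[0,-2,2]],"delta_rot":[[0,0,0],[0,0,0],[0,0,0],[0,0,0],[0,0,0],[0,0,0],[0,0,0],[0,0,0]],"hand":[1.5,1.5,1.5,1.5,5,5,5,5]}'
```

```text
clock: 4.65
position: [515.3, -324.6, 131.3]
ee_rot: [0.975, -0.221, 0.0, 0.0]
contact_force: [0.1, -0.7, 1.0]
gripper_width: 50.0
grasp_force: 0.0
```

```bash
python3 -m creep '{"translation":[[-1.5,4.7,-2],[-3,9.4,-3],[-4.6,14.2,-4],[-6.2,18.8,-5],[-6.2,18.8,-7],[-6.2,18.8,-7],[-6.2,18.8,-7],[-6.2,18.8,-7]],"delta_rot":[[0,0,9.5],[0,0,19],[0,0,28.5],[0,0,38],[0,0,38],[0,0,38],[0,0,38],[0,0,38]],"hand":[5,5,5,5,5,5,5,5]}'
python3 - <<'E'
from h import *
s=read_state();e=R.from_quat(s['ee_rot']).as_matrix();print(s['position'],'heading',np.degrees(np.arctan2(e[1,0],e[0,0])))
im,d=get_image('top');c=get_calibration('top');P=cloud(c,d)
cv2.imwrite('pics/t2.png',cv2.resize(im[110:270,250:490],(800,533))[:,:,::-1])
im,d=get_image('wrist');cv2.imwrite('pics/w2.png',im[:,:,::-1])
E
```

```text
clock: 5.65
position: [453.9, -137.1, 59.9]
ee_rot: [0.994, 0.108, 0.001, 0.0]
contact_force: [-0.5, 0.1, 0.5]
gripper_width: 49.9
grasp_force: 0.0
[ 453.94421138 -137.06326495   59.92614177] heading 12.349523598571466
```

View pics/w2.png

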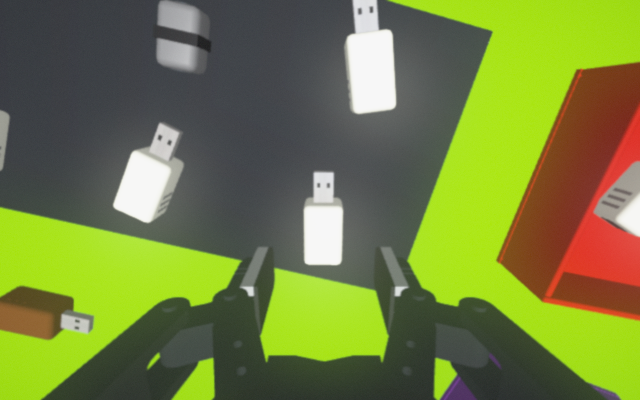

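View pics/t2.png

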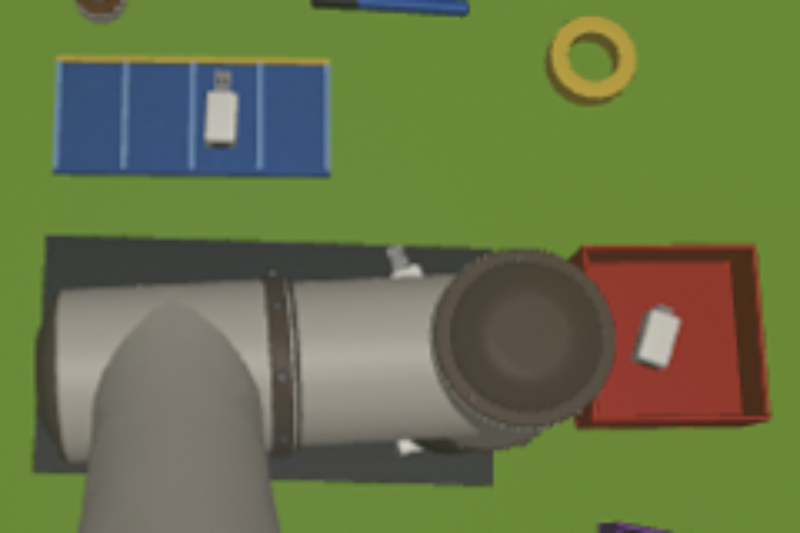

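The short adapter is in the red bin (t2 px 657,337). In the wrist view the next adapter, at (323,230), is centred between the fingers and straight. Now grasping it.

```bash
python3 -m creep '{"translation":[[0,0,-4],[0,0,-5.1],[0,0,-5.1],[0,0,-5.1],[0,0,-5.1],[0,0,-5.1],[0,0,0],[0,0,2]],"delta_rot":[[0,0,0],[0,0,0],[0,0,0],[0,0,0],[0,0,0],[0,0,0],[0,0,0],[0,0,0]],"hand":[5,5,5,1.5,1.5,1.5,1.5,1.5]}'
```

```text
clock: 6.75
position: [454.4, -136.6, 81.4]
ee_rot: [0.994, 0.108, 0.002, 0.0]
contact_force: [-0.2, 0.3, 0.3]
gripper_width: 22.2
grasp_force: 59.0
```

```bash
python3 -m creep '{"translation":[[5.7,2,0],[11.4,4,0],[17.1,6,0],[22.9,7.9,0],[22.9,7.9,0],[22.9,7.9,-5],[22.9,7.9,-6],[22.9,7.9,-6]],"delta_rot":[[0,0,-6],[0,0,-12.4],[0,0,-12.4],[0,0,-12.4],[0,0,-12.4],[0,0,-12.4],[0,0,-12.4],[0,0,-12.4]],"hand":[1.5,1.5,1.5,1.5,1.5,1.5,1.5,1.5]}'
python3 - <<'E'
from h import *
s=read_state();e=R.from_quat(s['ee_rot']).as_matrix();print(s['position'],'heading',np.degrees(np.arctan2(e[1,0],e[0,0])))
im,d=get_image('wrist');cv2.imwrite('pics/w3.png',im[:,:,::-1])
E
```

```text
clock: 7.75
position: [681.3, -58.0, 18.9]
ee_rot: [1.0, 0.0, -0.001, 0.0]
contact_force: [0.3, -0.2, -0.3]
gripper_width: 22.6
grasp_force: 59.0
[681.30753057 -58.03820986  18.93892392] heading 0.004732193929258092
```

View pics/w3.png

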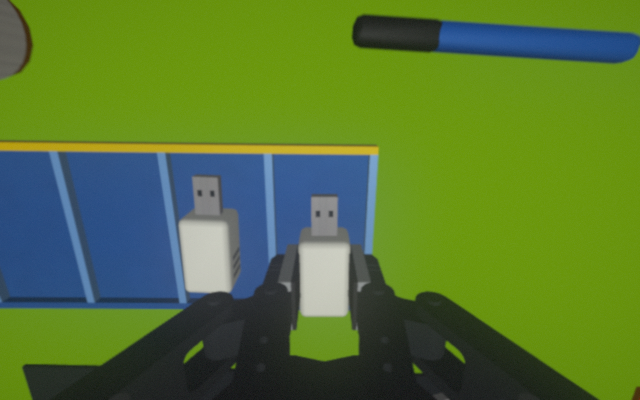

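The adapter is held straight over lane 3 at px (323,270), with its plug towards the yellow edge. Now lowering and releasing it.

```bash
python3 -m creep '{"translation":[[0,0,-0.6],[0,0,-0.9],[0,0,-0.9],[0,0,-0.9],[0,0,-0.9],[0,0,-0.9],[0,0,4],[0,0,9]],"delta_rot":[[0,0,0],[0,0,0],[0,0,0],[0,0,0],[0,0,0],[0,0,0],[0,0,0],[0,0,0]],"hand":[1.5,1.5,1.5,3.3,3.3,3.3,3.3,3.3]}'
```

```text
clock: 8.8
position: [681.7, -57.7, 109.4]
ee_rot: [1.0, 0.0, -0.001, 0.0]
contact_force: [0.8, -0.0, -0.2]
gripper_width: 33.0
grasp_force: 0.0
```

```bash
python3 -m creep '{"translation":[[-6,0.8,0],[-12,1.6,0],[-18,2.4,0],[-22.1,3.2,-2],[-22.1,3.2,-5],[-22.1,3.2,-5],[-22.1,3.2,-5],[-22.1,3.2,-5]],"delta_rot":[[0,0,-8],[0,0,-16.3],[0,0,-16.3],[0,0,-16.3],[0,0,-16.3],[0,0,-16.3],[0,0,-16.3],[0,0,-16.3]],"hand":[5,5,5,5,5,5,5,5]}'
python3 - <<'E'
from h import *
s=read_state();e=R.from_quat(s['ee_rot']).as_matrix();print(s['position'],'heading',np.degrees(np.arctan2(e[1,0],e[0,0])))
im,d=get_image('top');wi,_=get_image('wrist')
cv2.imwrite('pics/w4.png',np.vstack([wi,cv2.resize(im[115:175,255:455],(640,192))])[:,:,::-1])
E
```

```text
clock: 9.8
position: [462.4, -25.4, 59.9]
ee_rot: [0.99, -0.142, 0.001, -0.0]
contact_force: [0.3, -0.3, 0.0]
gripper_width: 49.7
grasp_force: 0.0
[462.36301734 -25.44646688  59.90407411] heading -16.30793491870081
```

View pics/w4.png

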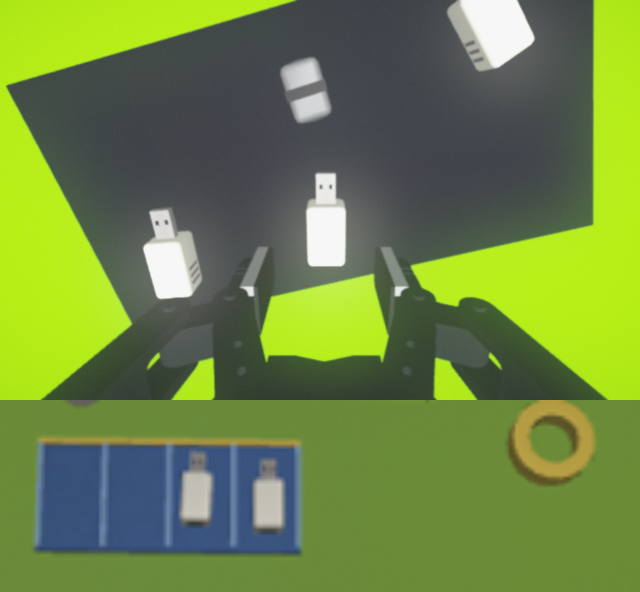

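The first one lies straight in lane 3 (strip px 268,495). The next adapter is centred at (326,230), so I'm grasping it.

```bash
python3 -m creep '{"translation":[[0,0,-4],[0,0,-5.1],[0,0,-5.1],[0,0,-5.1],[0,0,-5.1],[0,0,-5.1],[0,0,0],[0,0,4]],"delta_rot":[[0,0,0],[0,0,0],[0,0,0],[0,0,0],[0,0,0],[0,0,0],[0,0,0],[0,0,0]],"hand":[5,5,5,1.5,1.5,1.5,1.5,1.5]}'
```

```text
clock: 10.9
position: [461.2, -25.6, 100.6]
ee_rot: [0.99, -0.142, 0.0, -0.0]
contact_force: [0.6, 1.1, -0.6]
gripper_width: 22.6
grasp_force: 59.0
```

```bash
python3 -m creep '{"translation":[[5.5,1.9,0],[11,3.8,0],[16.5,5.7,0],[22.1,7.6,0],[22.1,7.6,0],[22.1,7.6,-6],[22.1,7.6,-8],[22.1,7.6,-8]],"delta_rot":[[0,0,8],[0,0,16.3],[0,0,16.3],[0,0,16.3],[0,0,16.3],[0,0,16.3],[0,0,16.3],[0,0,16.3]],"hand":[1.5,1.5,1.5,1.5,1.5,1.5,1.5,1.5]}'
```

```text
clock: 11.9
position: [680.6, 49.7, 17.8]
ee_rot: [1.0, 0.0, -0.002, 0.001]
contact_force: [-0.1, -0.1, 0.2]
gripper_width: 22.0
grasp_force: 59.0
```

```bash
python3 -m creep '{"translation":[[0,0,-0.5],[0,0,-0.9],[0,0,-0.9],[0,0,-0.9],[0,0,-0.9],[0,0,-0.9],[0,0,4],[0,0,9]],"delta_rot":[[0,0,0],[0,0,0],[0,0,0],[0,0,0],[0,0,0],[0,0,0],[0,0,0],[0,0,0]],"hand":[1.5,1.5,1.5,3.3,3.3,3.3,3.3,3.3]}'
```

```text
clock: 12.9
position: [681.7, 50.2, 109.4]
ee_rot: [1.0, 0.0, -0.001, 0.0]
contact_force: [1.3, -0.3, -0.6]
gripper_width: 33.1
grasp_force: 0.0
```

```bash
python3 -m creep '{"translation":[[-6,0.8,0],[-12,1.6,0],[-18,2.4,0],[-21.5,2.8,-2],[-21.5,2.8,-5],[-21.5,2.8,-5],[-21.5,2.8,-5],[-21.5,2.8,-5]],"delta_rot":[[0,0,-7],[0,0,-13.2],[0,0,-13.2],[0,0,-13.2],[0,0,-13.2],[0,0,-13.2],[0,0,-13.2],[0,0,-13.2]],"hand":[5,5,5,5,5,5,5,5]}'
python3 - <<'E'
from h import *
s=read_state();e=R.from_quat(s['ee_rot']).as_matrix();print(s['position'],'heading',np.degrees(np.arctan2(e[1,0],e[0,0])))
im,d=get_image('top');wi,_=get_image('wrist')
cv2.imwrite('pics/w5.png',np.vstack([wi,cv2.resize(im[115:175,255:455],(640,192))])[:,:,::-1])
E
```

```text
clock: 13.9
position: [468.2, 78.7, 59.9]
ee_rot: [0.993, -0.115, 0.001, -0.001]
contact_force: [1.0, 0.5, -0.9]
gripper_width: 50.1
grasp_force: 0.0
[468.21810829  78.69354181  59.90815069] heading -13.214707509496215
```

View pics/w5.png

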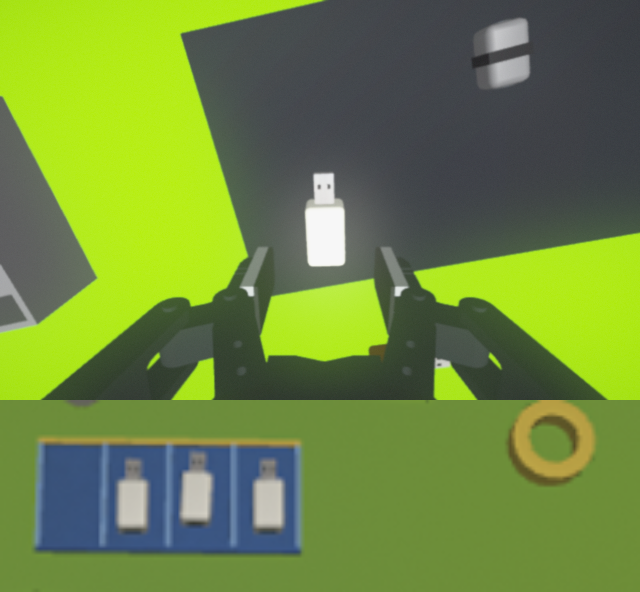

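Three lanes are now filled and straight (strip px 132, 197 and 268). The last adapter is centred at (325,230).

```bash
python3 -m creep '{"translation":[[0,0,-4],[0,0,-5.1],[0,0,-5.1],[0,0,-5.1],[0,0,-5.1],[0,0,-5.1],[0,0,0],[0,0,4]],"delta_rot":[[0,0,0],[0,0,0],[0,0,0],[0,0,0],[0,0,0],[0,0,0],[0,0,0],[0,0,0]],"hand":[5,5,5,1.5,1.5,1.5,1.5,1.5]}'
```

```text
clock: 15.0
position: [467.1, 78.4, 100.5]
ee_rot: [0.993, -0.115, 0.0, -0.0]
contact_force: [0.8, 0.3, 0.0]
gripper_width: 22.6
grasp_force: 58.9
```

Target is (682, 100).

```bash
python3 -m creep '{"translation":[[5.5,0.6,0],[11,1.2,0],[16.5,1.7,0],[21.5,2.2,0],[21.5,2.2,0],[21.5,2.2,-6],[21.5,2.2,-8],[21.5,2.2,-8]],"delta_rot":[[0,0,7],[0,0,13.2],[0,0,13.2],[0,0,13.2],[0,0,13.2],[0,0,13.2],[0,0,13.2],[0,0,13.2]],"hand":[1.5,1.5,1.5,1.5,1.5,1.5,1.5,1.5]}'
```

```text
clock: 16.0
position: [680.5, 99.9, 17.7]
ee_rot: [1.0, 0.0, -0.002, 0.001]
contact_force: [-0.7, 0.4, 0.6]
gripper_width: 22.5
grasp_force: 58.9
```

```bash
python3 -m creep '{"translation":[[0,0,-0.5],[0,0,-0.9],[0,0,-0.9],[0,0,-0.9],[0,0,-0.9],[0,0,-0.9],[0,0,4],[0,0,9]],"delta_rot":[[0,0,0],[0,0,0],[0,0,0],[0,0,0],[0,0,0],[0,0,0],[0,0,0],[0,0,0]],"hand":[1.5,1.5,1.5,3.3,3.3,3.3,3.3,3.3]}' && python3 -m creep '{"translation":[[-5,5,5],[-10,10,8],[-15,15,10],[-20,20,10],[-22,26,10],[-24,32,10],[-24,32,10],[-24,32,10]],"delta_rot":[[0,0,0],[0,0,0],[0,0,0],[0,0,0],[0,0,0],[0,0,0],[0,0,0],[0,0,0]],"hand":[3.3,3.3,3.3,3.3,3.3,3.3,3.3,3.3]}'
python3 - <<'E'
from h import *
im,d=get_image('top');c=get_calibration('top');P=cloud(c,d)
for uv,r in blobs(c,im,25,roi=(255,120,480,260)):
    u,v=uv.astype(int);print(uv.round(1),np.round(r[0],1),np.round(r[1],1),round(r[2],1),P[v,u].round(1))
cv2.imwrite('pics/end.png',cv2.resize(im[80:270,180:490],(800,490))[:,:,::-1])
E
```

```text
clock: 17.0
position: [681.7, 100.2, 109.4]
ee_rot: [1.0, 0.0, -0.001, 0.0]
contact_force: [0.9, -0.3, -0.0]
gripper_width: 32.7
grasp_force: 0.0
clock: 18.0
position: [440.4, 423.5, 208.9]
ee_rot: [1.0, 0.002, 0.0, -0.0]
contact_force: [0.2, 0.3, -0.1]
gripper_width: 32.8
grasp_force: 0.0
[447.3 211.1] [ 515.5 -325.3] [22.4 38.8] 70.6 [ 515.1 -324.2   24.7]
[373.5 197.5] [ 549.3 -142.5] [37.8 21.9] 20.2 [ 550.3 -141.2   25.4]
[338.5 147. ] [679.  -57.7] [17.7 37.2] 89.4 [679.7 -56.6  22.5]
[296. 147.] [678.9  49.4] [37.  20.2] 0.4 [678.5  49.4  26.1]
[276.1 146.8] [678.9  99.8] [37.1 20.2] 1.0 [681.4  99.8  25.1]
[315.9 144.2] [686.8  -1. ] [37.  20.3] 0.1 [687.    1.6  24.3]
```

View pics/end.png

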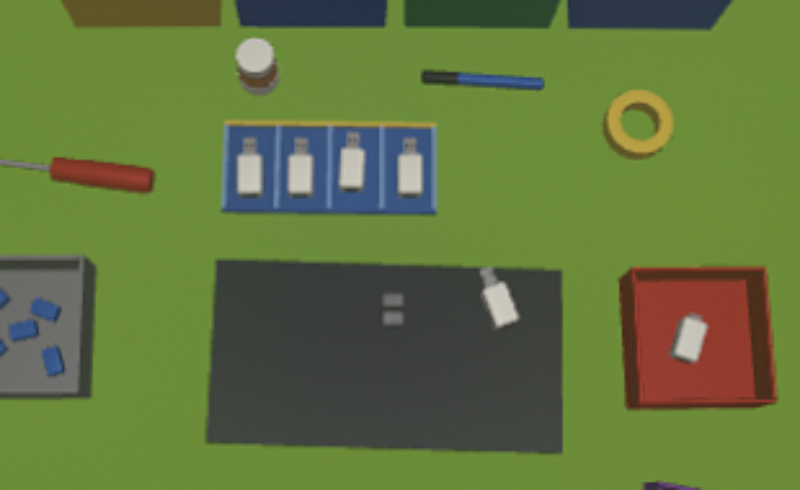

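All four lanes are filled and straight, with the adapters' top faces at about 25 mm and within 5 mm of the lane centres. Tips are about +27 mm in the tray frame. The spare is on the mat, the short one is in the red bin and nothing else has moved.

```bash
python3 -c "from bench import *;print(job_done())"
```

```text
the job is handed in; nothing more can be done
None
```

I handed the job in at about 18 s: four good adapters are in the tray lanes with plugs towards the yellow edge, the short one is in the red bin, and the spare is on the mat; the final image showed everything in place, but no verdict came back.

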